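# Load the flute blank and latch the chip guard

## Task

Get the drilling station ready: gently lay the longer of the two bamboo blanks in the two V-blocks inside the chip guard, lying along them and roughly centred between the two ends, and let go of it. Then push the guard's hinged wooden gate fully shut, without slamming it, until its sprung latch snaps in behind the strike. Leave the short blank, the awl, the mallet and the glue jar where they are.

Things in the scene. Friction and masses are not known exactly. Their poses are not given: they have to be found in the camera images.
- blank_long: The longer bamboo tube, a cylinder 170 mm long and 30 mm in diameter, 90 g nominal (varies by a third), lying on the bench. Origin at its middle on its axis (15 mm above the bench at the start); its y axis runs along the tube. Grip it at the middle, across its diameter, from above.
- blank_short: The shorter bamboo tube, 110 mm long and 30 mm in diameter, lying near the long one (the two swap places between starts). Same frame: origin at its middle on the axis, y along the tube. To be left alone.
- guard: Chip guard, fixed, open on top. Origin at the centre of its underside on the bench; x points from the gate to the back wall, y along the V-blocks, z up. Base plate 172 (x) by 250 (y) by 12 mm. Clear walls 5 mm thick, to 72 mm above the bench: back wall at x = +78, end walls at y = +/-121.5 mm; posts at the corners to 92 mm. The gate closes the front at x = -70 mm.
- cradle (a point): Where the long blank's centre comes to rest, 47 mm above the bench over the guard's origin; the guard's axes (blank along y). Two dark wooden V-blocks with 45 degree sides, 51 mm wide at their tops (51 mm above the bench), each 20 mm long, stand 50 mm either side along y. Between them are 80 mm free for fingers, down to the base plate 35 mm below.
- guard_hinge (a point): Point on the gate's upright hinge axis, at the lower end of the gate, 12 mm above the bench, at the guard's x = -70 mm, y = -105 mm. Does not move with the gate. Same axes as the guard.
- gate (a joint): Gate angle, rad: 0 is fully shut (springy stop; it runs from the hinge along the guard's +y); grows as its free edge swings out to the guard's -x, anticlockwise from above, to 1.3. Wooden panel 190 mm wide, 12 mm thick (centred on the axis), 16 to 92 mm above the bench. Light friction: stays where left. Latched it has about 0.013 play; resting unlatched on the strike it stands at 0.05 to 0.1.
- gate_push (a point): Point on the gate's outer face (away from the V-blocks), 125 mm from the hinge axis, 74 mm above the bench, 18 mm below the top edge: a good place to push with shut fingertips from above. Axes of the gate: -x is the outward normal, +y runs to its free edge. A dark steel latch case, 3 mm proud, begins 26 mm farther towards the free edge.
- bolt (a joint): How far the latch bolt is pushed in, m: 0 fully out, 0.0095 at most. The brass bolt, 24 mm high, sticks 10 mm out of the gate's free edge, bevelled at 45 degrees on the inner face: closing the gate drives it in some 7 mm over the steel strike post, then a spring (2 to 4 N) snaps it out behind. This takes about 6 to 10 N at gate_push.
- awl: Wooden-handled awl 190 mm long, 26 mm high, to the right; origin at the centre of its underside. Leave alone.
- mallet: Wooden mallet 200 mm long, head 60 mm thick and 90 mm long, to the right; origin on the bench under the joint of handle and head. Leave alone.
- gluejar: Translucent jar with a dark lid, 60 mm across, 85 mm high, far left; origin at the centre of its underside. Leave alone.

How it is judged (in metres and radians):
On the way, in this order (a step that is already met when the one before it is completed fails the run):
1. the long blank lies in both V-blocks, let go, with the gate not yet shut (x of blank_long in the frame of cradle between -0.006 and 0.006 m and y of blank_long in the frame of cradle between -0.02 and 0.02 m and z of blank_long in the frame of cradle between -0.006 and 0.006 m and angle between the y axis of blank_long and the y axis of cradle, either way round below 0.1 rad and contact force between the fingers and blank_long below 0.1 N and linear speed of blank_long below 0.03 m/s), for 0.2 s.
2. the gate is fully shut and the bolt has sprung out behind the strike (value of joint gate below 0.025 rad and value of joint bolt below 0.0025 m), for 0.2 s.
At the end, for the whole second after the job is handed in: The long blank rests in both V-blocks (centre within 6 mm of the resting place across and in height, within 20 mm along, axis within 0.1 rad) and is still; the gate is within 0.025 rad of fully shut with the latch bolt sprung out to within 2.5 mm (all of step 2 and x of blank_long in the frame of cradle between -0.006 and 0.006 m and y of blank_long in the frame of cradle between -0.02 and 0.02 m and z of blank_long in the frame of cradle between -0.006 and 0.006 m and angle between the y axis of blank_long and the y axis of cradle, either way round below 0.1 rad and linear speed of blank_long below 0.02 m/s); the robot touches nothing.
It fails at once if the long blank is dropped or thrown (faster than 0.6 m/s with the fingers off it) (linear speed of blank_long above 0.6 m/s and contact force between the fingers and blank_long below 0.1 N).
It fails at once if the gate is slammed (closing faster than 3 rad/s) (velocity of joint gate below -3 rad/s).
It fails at once if the short blank, awl, mallet or glue jar is moved more than 30 mm (distance of any of blank_short, awl, mallet, gluejar from where it was at the start of the episode above 0.03 m).
It also fails if it takes over 51 s, if anything falls off the work surface, if the arm or the gripper's body presses on something with over 40 N, if the wrist force passes 120 N, or if a joint passes its speed limit or range.

## Robot

A 6-joint arm with a two-finger parallel gripper is mounted at the origin on the work surface. World frame = base frame: x ahead of the robot, y to its left, z up, the work surface at z = 0. Lengths are in mm, angles in rad, forces in N, time in s.
With the tool pointing down it reaches from about 275 to 825 mm from the base axis. Payload 4.9 kg.
Tool frame: the origin (TCP) lies between the finger pads; the fingertips stand 17 mm ahead of it and the grasp point (between the pads) lies 2 mm behind it; z points along the fingers, y is the line along which they close (so a half turn about z gives the same grasp; the last joint's range is limited). The gripper opens to 85 mm and grips with 20 to 120 N. Pads are 22 mm wide; open, the fingers measure 114 mm over their backs; the gripper's body (76 mm by 85 mm) begins 54 mm behind the grasp point. The pads swing forward as they close: fully open they stand 13 mm farther back than shut.
Start: joints at [-1.458, 0.326, -0.193, 1.052, 0, 1.437], TCP at [134.377, -533.349, 248.281] pointing down, gripper open.
Joint ranges: [-2.65, 2.65], [-0.97, 1.79], [-1.3, 1.35], [-1.93, 2.1], [-1.47, 1.37], [-3.14, 3.14]. Speed limits (rad/s): [2.57, 2.57, 3.14, 3.14, 3.14, 3.14].

## Interface

Orientations are given as [roll, pitch, yaw] about the fixed x, y, z axes, in that order (R = Rz(yaw) Ry(pitch) Rx(roll)).
In Python, from bench import move_ptp, movel, move_j, grip, dwell, solve_ik, capture, camera_model, IKError, sign_off, spot_in, regions_of, place_of, read_t, read_qpos, read_joint_velocities, read_effort, read_tcp_pos, read_orientation, read_contact_force, read_wrist_torque, read_opening, read_gripper_force gives the robot as it stands. Calls block until the motion is done:
- move_ptp(position, orientation): joint-space move of the TCP to a pose.
- movel(position, rot=None, max_speed=150, threshold=None): straight line of the TCP; rot=None keeps the orientation; max_speed is the mean speed in mm/s. With threshold (N) it stops when the force on the tool has changed by that much, and returns True; else False.
- move_j(angles): joint-space move.
- grip(opening, effort=None): opening from 0.0 (shut) to 1.0 (fully open); effort is the grip in N (None keeps the last); returns when the fingers have stopped.
- dwell(seconds).
- solve_ik(position, orientation): joint angles nearest the present ones, or None.
- capture(name): name is "side" or "top" or "wrist"; returns (picture, depth): 400x640x3 uint8, blue, green, red; 400x640 float32, mm along the optical axis (not along the pixel's ray), 0 where there is no reading.
- camera_model(name): a dict with "K" (3x3 intrinsics, pixels), "position" and "rotation" of the camera in the world. Camera axes: x right, y up, looking along -z (the intrinsics and any distortion apply to the point x, -y, -z); pixel columns grow to the right and rows downward; lengths in mm; the calibration is good to about 2 mm. A picture is of the moment at which its call begins: read the wrist's pose just before it. camera_model takes no time and is no camera call; for the wrist camera it gives the pose at the moment of the call.
A pose or a line that the arm cannot do raises IKError and nothing moves.
- sign_off(): hands the job in; it is judged then, once.
Trained networks look in the newest picture that a camera, given by its name, has taken for a name from the list of things; names that differ only in an ending like _2 or _b are one class to them, and where a whole thing is asked for, a point or a joint stands for the part that bears it (a point fixed in the world has none). Each returns a list of dicts, best first, with "score" (0 to 1); they miss things now and then, are a little off and sometimes report something else, mostly with a low value. They report only what shows in the picture. A call takes as long as a camera call.
- spot_in(camera, name): "point" ([x, y, z] in mm, in the coordinates of the camera as it stood for that picture, good to about 4 mm: the middle of the surface that is visible of it).
- regions_of(camera, name): "pixels" (400x640 bool, what is visible of it).
- place_of(camera, name): "point" ([x, y, z] in mm, in the coordinates of the camera as it stood for that picture, good to about 4 mm: a listed point, or the origin of a listed thing).
Readings, each from a call of its own:
- read_t(): time.
- read_qpos(): joint angles.
- read_joint_velocities(): joint speeds.
- read_effort(): joint torques, N m.
- read_tcp_pos(): TCP position.
- read_orientation(): TCP orientation.
- read_contact_force(): force on the tool from outside, world axes, zero at the start.
- read_wrist_torque(): the same for the moment, N m.
- read_opening(): opening from 0.0 (shut) to 1.0 (fully open).
- read_gripper_force(): force on a finger pad.
Only numpy, scipy, OpenCV 4.12 (cv2) and the standard library are available. Lean on these libraries where they do the work, as an engineer would, in place of code of your own. Each camera call takes 0.05 s, during which the arm holds its last target. There are 200 camera calls.

## Working session

There is one attempt and no reset: what is moved stays moved. The work goes in short steps, each a Python script; the robot and the scene stay as the last script left them, time stands still between calls to the robot, and variables do not carry over. Pictures are saved under pics/ and viewed, at most 10 in all, crops included, and the job is handed in when it is done.

```bash
ls; mkdir -p pics
cat > h.py <<'E'
import numpy as np, cv2
from bench import *
def cam2w(cam,p):
    m=camera_model(cam); return np.array(m["rotation"])@np.array(p)+np.array(m["position"])
def cloud(cam,depth,mask):
    m=camera_model(cam);K=np.array(m["K"]);v,u=np.nonzero(mask&(depth>0));d=depth[v,u]
    P=np.c_[(u-K[0,2])/K[0,0]*d,-(v-K[1,2])/K[1,1]*d,-d]
    return P@np.array(m["rotation"]).T+np.array(m["position"])
E
python3 - <<'E'
from h import *
for c in("top","side"):
    im,d=capture(c); cv2.imwrite(f"pics/{c}0.png",im); np.save(f"{c}d.npy",d)
    print(c,camera_model(c)['position'],camera_model(c).keys())
    for n in("blank_long","blank_short","guard","cradle","guard_hinge","gate_push","awl","mallet","gluejar"):
        print(n,[(np.round(cam2w(c,r["point"])).tolist(),round(r["score"],2)) for r in place_of(c,n)[:3]])
    for n in("blank_long","blank_short","gate"):
        for r in regions_of(c,n)[:2]:
            P=cloud(c,d,r["pixels"]); 
            if len(P)<10: continue
            P2=P[:,:2];w,V=np.linalg.eigh(np.cov(P2.T)); t=P2@V[:,1]
            print(n,round(r["score"],2),len(P),np.median(P,0).round(),V[:,1].round(3),np.percentile(t,[1,99]).round(), "z",np.percentile(P[:,2],[2,98]).round())
print(read_t())
E
```

```text
bench.py
pics
top [ 420.28137018  -12.82707199 1253.22690712] dict_keys(['K', 'position', 'rotation'])
blank_long [([2279.0, 1846.0, 3112.0], 0.88)]
blank_short [([2308.0, 1875.0, 3141.0], 0.65)]
guard [([2395.0, 1962.0, 3228.0], 0.57)]
cradle [([2322.0, 1889.0, 3155.0], 0.72)]
guard_hinge [([2378.0, 1944.0, 3210.0], 0.56), ([2257.0, 1824.0, 3090.0], 0.16)]
gate_push [([2261.0, 1828.0, 3094.0], 0.67)]
awl [([2396.0, 1963.0, 3229.0], 0.97)]
mallet [([2430.0, 1996.0, 3262.0], 0.88)]
gluejar [([2345.0, 1912.0, 3178.0], 0.77)]Traceback (most recent call last):
  File "<stdin>", line 9, in <module>
  File "h.py", line 8, in cloud
    return P@np.array(m["rotation"]).T+np.array(m["position"])
           ~~~~~~~~~~~~~~~~~~~~~~~~~~~^~~~~~~~~~~~~~~~~~~~~~~~
ValueError: operands could not be broadcast together with shapes (836,) (3,)
```

```bash
sed -i 's/^import numpy.*/&\nfrom scipy.spatial.transform import Rotation as Ro/; s/np.array(m\["rotation"\])/RM(m)/g' h.py
cat >> h.py <<'E'
def RM(m): return Ro.from_euler("xyz",m["rotation"]).as_matrix()
E
python3 - <<'E'
from h import *
for c in("top","side"):
    im,d=capture(c); cv2.imwrite(f"pics/{c}1.png",im); np.save(f"{c}d.npy",d)
    print(c,camera_model(c))
    for n in("blank_long","blank_short","guard","cradle","guard_hinge","gate_push","awl","mallet","gluejar"):
        print(n,[(np.round(cam2w(c,r["point"])).tolist(),round(r["score"],2)) for r in place_of(c,n)[:3]])
    for n in("blank_long","blank_short","gate"):
        for r in regions_of(c,n)[:2]:
            P=cloud(c,d,r["pixels"]); 
            if len(P)<10: continue
            P2=P[:,:2];w,V=np.linalg.eigh(np.cov(P2.T)); t=P2@V[:,1]
            print(n,round(r["score"],2),len(P),np.median(P,0).round(),V[:,1].round(3),np.percentile(t,[1,99]).round(), "z",np.percentile(P[:,2],[2,98]).round())
print(read_t())
E
```

```text
top {'K': array([[476.9681999 ,   0.        , 322.9456796 ],
       [  0.        , 476.9681999 , 194.43691336],
       [  0.        ,   0.        ,   1.        ]]), 'position': array([ 420.28137018,  -12.82707199, 1253.22690712]), 'rotation': array([ 0.1023863 , -0.0205509 , -1.54911633])}
blank_long [([367.0, 291.0, 15.0], 0.67)]
blank_short [([546.0, 293.0, 14.0], 0.62), ([406.0, -379.0, -3.0], 0.28)]
guard [([609.0, -133.0, -1.0], 0.94)]
cradle [([608.0, -128.0, 47.0], 0.79)]
guard_hinge [([533.0, -235.0, 11.0], 0.6)]
gate_push [([460.0, -134.0, 72.0], 0.83)]
awl [([406.0, -379.0, 2.0], 0.61)]
mallet [([640.0, -403.0, -1.0], 0.73), ([464.0, -133.0, 76.0], 0.32)]
gluejar [([729.0, 336.0, -0.0], 0.59)]
blank_long 0.73 799 [367. 295.  28.] [-0.201  0.98 ] [132. 300.] z [16. 34.]
blank_short 0.93 501 [547. 291.  28.] [-0.256  0.967] [ 89. 196.] z [14. 34.]
gate 0.62 408 [ 480. -148.   91.] [-0.539  0.843] [-480. -294.] z [ 1. 96.]
side {'K': array([[472.57765626,   0.        , 318.92265415],
       [  0.        , 472.57765626, 197.07126715],
       [  0.        ,   0.        ,   1.        ]]), 'position': array([  521.27029912, -1112.58434593,   952.92726141]), 'rotation': array([ 0.90200327,  0.01678826, -0.01739708])}
blank_long [([363.0, 293.0, 16.0], 0.79)]
blank_short [([548.0, 291.0, 14.0], 0.55)]
guard [([607.0, -134.0, -0.0], 0.78)]
cradle [([606.0, -133.0, 44.0], 0.72)]
guard_hinge [([534.0, -235.0, 14.0], 0.63)]
gate_push [([460.0, -134.0, 78.0], 0.79), ([609.0, -131.0, -2.0], 0.68)]
awl [([408.0, -379.0, 0.0], 0.64)]
mallet [([642.0, -394.0, 2.0], 0.59)]
gluejar [([726.0, 335.0, -2.0], 0.95)]
blank_long 0.69 265 [368. 268.  25.] [-0.203  0.979] [125. 294.] z [ 1. 31.]
blank_short 0.77 196 [546. 280.  24.] [-0.256  0.967] [ 84. 196.] z [ 3. 31.]
gate 0.74 894 [ 480. -160.   63.] [-0.501  0.866] [-466. -212.] z [-2. 93.]
1.85
```

View pics/top0.png

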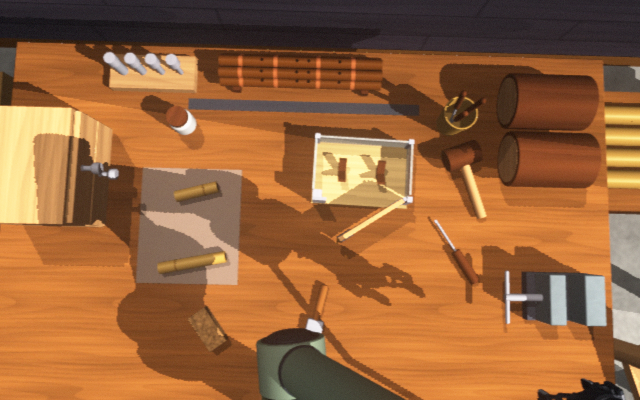

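Run:
```python
from h import *
d=np.load("topd.npy")
P=cloud("top",d,d>0)
m=(abs(P[:,0]-590)<170)&(abs(P[:,1]+130)<190)
for lo,hi in((84,100),(42,58)):
    Q=P[m&(P[:,2]>lo)&(P[:,2]<hi)]
    print(lo,len(Q))
    g=np.zeros((400,400),np.uint8); ij=((Q[:,:2]-[400,-330])).astype(int); ij=ij[(ij>=0).all(1)&(ij<400).all(1)]; g[ij[:,0],ij[:,1]]=255
    n,l,s,c=cv2.connectedComponentsWithStats(cv2.dilate(g,np.ones((7,7))))
    for k in range(1,n):
        q=ij[l[ij[:,0],ij[:,1]]==k]+[400,-330]; print(len(q),q.mean(0).round(1),q.min(0),q.max(0), np.linalg.eigh(np.cov(q.T))[1][:,1].round(3) if len(q)>5 else "")
print(read_tcp_pos(),read_orientation(),read_t())
for y in(1.774,-1.368): print(y,solve_ik([367,294,200],[np.pi,0,y]))
for y in(1.53,-1.61): print(y,solve_ik([608,-131,160],[np.pi,0,y]))
```

```text
84 538
423 [ 486.7 -161.8] [ 427 -252] [538 -73] [-0.527  0.85 ]
115 [537.8 -20.7] [526 -40] [553  -8] [0.604 0.797]
42 391
1 [425. -79.] [425 -79] [425 -79] 
2 [434.5 -70.5] [432 -71] [437 -70] 
1 [455. -95.] [455 -95] [455 -95] 
1 [ 471. -125.] [ 471 -125] [ 471 -125] 
1 [ 492. -158.] [ 492 -158] [ 492 -158] 
1 [ 513. -190.] [ 513 -190] [ 513 -190] 
10 [526.8 -20. ] [526 -33] [527  -8] [0.027 1.   ]
2 [ 527.  -240.5] [ 527 -241] [ 527 -240] 
44 [ 593.6 -250.5] [ 547 -253] [ 641 -249] [-1.    0.03]
1 [557.  -7.] [557  -7] [557  -7] 
45 [ 581.8 -180.4] [ 575 -191] [ 591 -171] [0.11  0.994]
42 [585.6 -81.9] [579 -91] [593 -73] [-0.283  0.959]
47 [ 628.7 -182.2] [ 617 -193] [ 637 -172] [0.008 1.   ]
46 [632.9 -83.4] [624 -93] [640 -74] [-0.132  0.991]
146 [ 681.  -145.6] [ 649 -254] [688 -17] [0.072 0.997]
1 [663. -15.] [663 -15] [663 -15] 
[ 134.37967128 -533.35626997  248.29622376] [ 3.14157047e+00 -1.54022528e-05  2.46791991e-01] 1.85
1.774 [ 0.51824293  0.22160833 -0.46843997  0.88074803  0.          1.88583559]
-1.368 [ 0.51824293  0.22160833 -0.46843997  0.88074803  0.         -1.25534972]
1.53 [-0.33083124  0.52419497 -0.11964958  0.92695178  0.          1.28076141]
-1.61 [-0.33083124  0.52419497 -0.11964958  0.92695178  0.         -1.8624239 ]
```

Run:
```python
from h import *
move_ptp([367,294,190],[np.pi,0,1.774])
im,d=capture("wrist"); cv2.imwrite("pics/w0.png",im)
r=regions_of("wrist","blank_long"); 
for r in r[:2]:
    P=cloud("wrist",d,r["pixels"]); P=P[P[:,2]>15]
    P2=P[:,:2];w,V=np.linalg.eigh(np.cov(P2.T)); t=P2@V;
    print(r["score"],len(P),V[:,1],np.percentile(t,[1,99],0),(V@np.mean(np.percentile(t,[1,99],0),0)).round(1),P[:,2].max())
print([(cam2w("wrist",r["point"]).round(),r["score"]) for r in place_of("wrist","blank_long")],read_t())
```

```text
0.64 4326 [-0.19669964  0.98046379] [[-428.90087962  133.56664714]
 [-399.98677091  299.78708789]] [363.7 294. ] 31.561956565642163
[(array([365., 297.,  17.]), 0.74)] 5.025
```

View pics/w0.png

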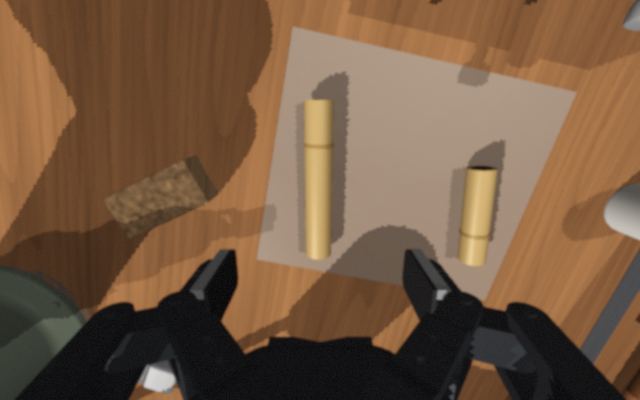

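The long tube (columns 305–332, rows 98–260) is centred between the fingers, and the short one is clear at (478,215). I'll grasp now.

Run:
```python
from h import *
R=[np.pi,0,1.769]
movel([364.5,294.5,60],R)
print(movel([364.5,294.5,20],max_speed=80,threshold=8),read_tcp_pos().round(1))
grip(0.0,35)
print(read_opening(),read_gripper_force())
movel([364.5,294.5,170],max_speed=150)
print(read_opening(),read_gripper_force(),read_t())
im,d=capture("wrist"); cv2.imwrite("pics/w1.png",im)
R=[np.pi,0,1.531]
move_ptp([607.5,-131.5,170],R)
im,d2=capture("wrist"); cv2.imwrite("pics/w2.png",im)
r=regions_of("wrist","blank_long")[:1]
if r:
    P=cloud("wrist",d2,r[0]["pixels"]); w,V=np.linalg.eigh(np.cov(P[:,:2].T)); t=P[:,:2]@V
    print(r[0]["score"],len(P),V[:,1],np.percentile(t,[1,99],0),P.min(0),P.max(0))
print([(cam2w("wrist",r["point"]).round(),r["score"]) for r in place_of("wrist","cradle")])
print(read_opening(),read_tcp_pos(),read_t())
```

```text
False [364.6 294.6  20.2]
0.3382448583741072 34.3087112903595
0.33527712302779505 34.565879702568054 8.3917
0.93 15632 [0.0379873  0.99927822] [[-625.29976935 -143.5589167 ]
 [-596.30064517  -23.98533305]] [ 5.63486287e+02 -3.25322037e+02 -5.13639864e-01] [641.87164985 -31.74094945 228.82004953]
[]
0.3344911116770756 [ 607.52533549 -130.21474387  170.15835258] 10.375
```

View pics/w2.png

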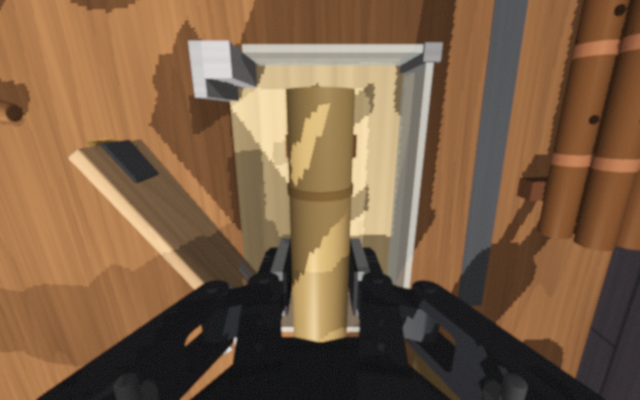

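The tube is held straight (columns 287–355), parallel to the guard walls, and the gate on the left is open. I'll lower it into the V-blocks.

Run:
```python
from h import *
movel([607.5,-131.5,75],max_speed=120)
print(movel([607.5,-131.5,49],max_speed=25,threshold=4),read_tcp_pos().round(1),read_contact_force())
grip(0.62)
dwell(0.2)
movel([607.5,-131.5,170],max_speed=120)
im,d=capture("wrist"); cv2.imwrite("pics/w3.png",im)
r=regions_of("wrist","blank_long")[:1]
if r:
    P=cloud("wrist",d,r[0]["pixels"]);P=P[P[:,2]>35]; w,V=np.linalg.eigh(np.cov(P[:,:2].T)); t=P[:,:2]@V; q=np.percentile(t,[1,99],0)
    print(r[0]["score"],len(P),V[:,1],V@q.mean(0),q,np.percentile(P[:,2],98))
im,d=capture("top")
for n in("blank_long","gate_push"): print(n,[(cam2w("top",r["point"]).round(1),r["score"]) for r in place_of("top",n)])
Q=cloud("top",d,d>0); Q=Q[(Q[:,2]>84)&(Q[:,2]<100)&(Q[:,0]>400)&(Q[:,0]<525)&(Q[:,1]>-230)&(Q[:,1]<-40)]
v=Q[:,:2]-[533.3,-233.7]
print(len(Q),"gate angle",np.median(np.arctan2(v[:,1],v[:,0]))-np.pi/2+0.04)
cv2.imwrite("pics/t3.png",im)
print(read_t())
```

```text
True [ 607.9 -131.5   52.8] [1.66140386 1.12699247 0.04414643]
0.85 6191 [0.03889067 0.99924347] [ 606.42931573 -132.00967879] [[-625.64136266 -191.44663298]
 [-596.56759755  -25.2040967 ]] 62.68135676526886
blank_long []
gate_push []
0 gate angle nan
14.075
  return _methods._mean(a, axis=axis, dtype=dtype,
  ret = ret.dtype.type(ret / rcount)
```

View pics/w3.png

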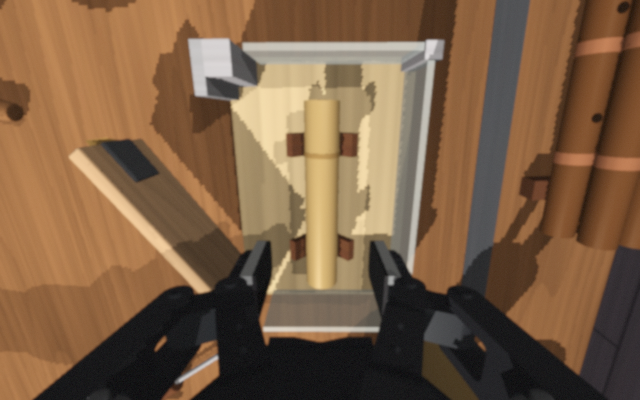

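The tube lies in both V-blocks (dark blocks at rows 145 and 247), with the fingers off it. Next is the gate, seen at left, running from (215,290) to (75,155).

```bash
cat >> h.py <<'E'
H=np.array([533.3,-233.7])
def gp(a,off,z):
    th=np.pi/2-0.04+a; u=np.array([np.cos(th),np.sin(th)]); n=np.array([-u[1],u[0]])
    return [*(H+123*u+off*n),z],[np.pi,0,th]
E
python3 - <<'E'
from h import *
p,R=gp(.62,65,170)
movel(p,R,max_speed=200); grip(0.0)
p,R=gp(.62,65,76); print("down",movel(p,R,max_speed=100,threshold=8))
for a in(.6,.42,.28,.16):
    p,R=gp(a,22,76); print(a,movel(p,R,max_speed=70,threshold=15),read_contact_force().round(1),read_tcp_pos().round(1))
p,R=gp(-.09,22,76)
print(movel(p,R,max_speed=25,threshold=20),read_contact_force().round(1),read_tcp_pos().round(1))
dwell(.2);im,d=capture("wrist"); cv2.imwrite("pics/w4.png",im)
im,d=capture("side"); cv2.imwrite("pics/s4.png",im)
print(read_contact_force().round(1),read_t())
E
```

```text
down False
0.6 False [ 0.  -0.5 -0.1] [ 449.1 -141.    75.9]
0.42 False [0.2 0.8 0.2] [ 466.8 -127.8   75.9]
0.28 False [0.4 0.  0.1] [ 482.2 -119.7   75.9]
0.16 False [-0.5  1.   0.2] [ 496.3 -114.4   75.9]
True [ 0.6  0.8 -0.1] [ 518.1 -109.3   74.7]
[0.7 0.3 0. ] 20.225
```

View pics/w4.png

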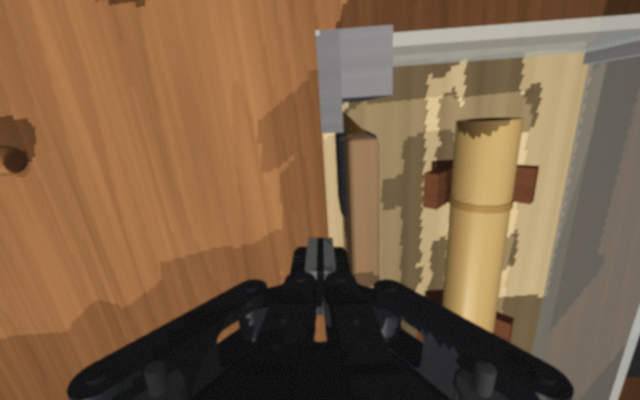

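The gate looks parallel to the guard, with its free edge at (355,135) meeting the strike post. I'll back off and check.

Run:
```python
from h import *
p,R=gp(0,60,76); movel(p,R,max_speed=100)
p,R=gp(0,60,175); movel(p,R,max_speed=150)
p,R=gp(0,10,240); move_ptp(p,R)
im,d=capture("wrist"); cv2.imwrite("pics/w5.png",im)
Q=cloud("wrist",d,d>0); G=Q[(Q[:,2]>85)&(Q[:,2]<100)&(Q[:,0]>500)&(Q[:,0]<570)&(Q[:,1]>-215)&(Q[:,1]<-58)]
if len(G)>20:
    f=np.polyfit(G[:,1],G[:,0],1,w=None); print(len(G),"gate angle",-np.arctan(f[0])+.04, "x at free edge",np.polyval(f,-50), G.min(0),G.max(0))
r=regions_of("wrist","blank_long")[:1]
if r:
    P=cloud("wrist",d,r[0]["pixels"]);P=P[P[:,2]>35]; w,V=np.linalg.eigh(np.cov(P[:,:2].T)); q=np.percentile(P[:,:2]@V,[1,99],0)
    print(V[:,1],V@q.mean(0),np.percentile(P[:,2],98))
print(read_contact_force().round(1),read_t())
cv2.imwrite("pics/w5c.png",cv2.resize(im[0:220,230:460],None,fx=2.5,fy=2.5))
```

```text
1248 gate angle 0.0075084074694045586 x at free edge 537.5288550856519 [ 528.13421842 -172.00773347   87.66563364] [542.99971071 -58.07346537  93.2123166 ]
[-0.3 -0.4 -0.8] 22.1083
```

View pics/w5.png

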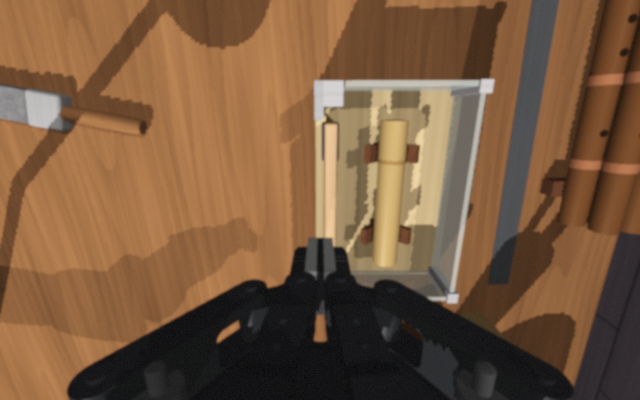

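The gate's free edge at (330,125) is in line with the strike post and the depth fit gives about 0.01 rad. Resting unlatched would be 0.05 rad or more. The tube is still in both V-blocks (centre about (390,193)), so I'll hand it in.

```bash
python3 -c "
from bench import *
print(sign_off())"
```

```text
the job is handed in; nothing more can be done
None
```

The job is handed in, with no verdict shown: the long blank lies released in both V-blocks, and the gate measures about 0.01 rad from shut, so I take the latch as engaged, though I had no direct bolt reading.

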